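# Tug out the unlocked charger plug and cover its socket

## Task

Two look-alike charger plugs stand in the charging dock: one is locked in for good, the other is held only by a spring click. Find by careful tugging which one comes free, without wrenching the locked one, pull it out and put it in the open snack box; then lay the orange dust cover flat and square across the two white ribs of the emptied socket, so that it covers the hole. Leave the salt pig, the phone stand, the bottle stopper and the game device alone.

Things in the scene. Friction and masses are not known exactly. Their poses are not given: they have to be found in the camera images.
- dock: black charging dock, orange foot line, fixed, 90 mm (its x) x 170 (its y) x 34 high. Origin: centre of its underside. Two sockets, 40 mm to either side of the centre along y; each is flanked by two white ribs running along x, 50 mm long, 6 wide, 8 high on the dock's top, centrelines 27 mm to either side of the socket along y
- socket_0 (a point): centre of the socket mouth at the dock's -y side, on the dock's top (34 mm up). The opening is 18 mm square and 27 mm deep; axes as the dock's
- socket_1 (a point): centre of the socket mouth at the dock's +y side, otherwise as socket_0
- plug_a: one of two look-alike charger plugs, upright in the sockets (either may be in either socket, either may be the locked one: only a tug tells). White head with a blue top, 24 mm (its x) x 34 (y) x 30 high; under it a steel shaft 15 x 16 mm, 21 mm long, in the socket. Origin: centre of the head's underside, level with the dock's top when home; z up, out of the socket. 60 g
- plug_b: the other look-alike charger plug: all as plug_a. Behaviour: of the two, one is held only by a spring click, and a straight pull of about 8 N within the first few mm frees it (feels like up to 15 N if closing the fingers pressed it down first); the other is locked in, gives about 0.2 mm per newton, springs back and never comes out; drawing it up over 7 mm (35 N) is wrenching it
- catch (a joint): how far the locked plug, whichever it is, is being drawn up against its hidden catch: 0 at home, about 0.2 mm (0.0002) per newton of pull, over 0.007 is wrenching
- cover: orange dust cover, a bar 36 mm (its x) x 70 (its y) x 6 thick with an upright grip fin on top, 12 (x) x 40 (y), fin top 30 mm above the underside. Loose, 60 g, lies flat on the console. Origin: centre of its underside. On the ribs its y runs along the dock's y, either way round, its underside 42 mm above the console
- snack_box: blue open snack box, fixed, 130 mm (its x) x 130 mm (its y) x 50 mm high, walls 4 mm; origin: centre of its underside. A clear lid hinged at its +x rim stands open, upright or leaning back a little, its top edge up to 185 mm above the console
- snack_box_in (a point): centre of the snack box's inner floor, 122 x 122 mm; axes as the box's
- salt_pig: white ceramic salt pig with coins, 100 mm across, 105 mm high, loose: bystander; origin: centre of its underside
- game_device: black handheld game device lying flat, 85 x 200 x 20 mm: bystander; origin: centre of its underside
- phone_stand: green silicone phone stand, 90 x 75 x 90 mm: bystander; origin: centre of its underside
- stopper: chrome bottle stopper lying down, 75 mm long, 26 mm thick: bystander; origin: on its underside
Mind the look-alikes: they are no part of the job. Leave any pink or turquoise look-alike of the plug_b alone.

How it is judged:
By the outcome, as a careful person would: the job done as asked, in the order asked, and still so for the second after the job is handed in, with the robot touching nothing.
It also fails if it takes over 64 s, if anything falls off the work surface, if the arm or the gripper's body presses on something with over 40 N, if the wrist force passes 120 N, or if a joint passes its speed limit or range.

## Robot

A 6-joint arm with a two-finger parallel gripper is mounted at the origin on the work surface. World frame = base frame: x ahead of the robot, y to its left, z up, the work surface at z = 0. Lengths are in m, angles in rad, forces in N, time in s.
With the tool pointing down it reaches from about 0.35 to 0.975 m from the base axis. Payload 4.9 kg.
Tool frame: the origin (TCP) lies at the very end of the fingers, on their centre line; the grasp point (between the pads) lies 19 mm behind it; z points along the fingers, y is the line along which they close (so a half turn about z gives the same grasp; the last joint's range is limited). The gripper opens to 85 mm and grips with 20 to 120 N. Pads are 22 mm wide; open, the fingers measure 114 mm over their backs; the gripper's body (76 mm by 85 mm) begins 54 mm behind the grasp point. The pads swing forward as they close: fully open they stand 13 mm farther back than shut.
Start: joints at [-1.244, 0.053, 1.613, -0, 1.476, -0.119], TCP at [0.269, -0.564, 0.231] pointing down, gripper open.
Joint ranges: [-3.01, 3.01], [-1.01, 2.22], [0.06, 2.58], [-1.02, 4.17], [0.09, 2.62], [-3.14, 3.14]. Speed limits (rad/s): [2.57, 2.57, 3.14, 3.14, 3.14, 3.14].

## Interface

Orientations are given as a rotation vector (axis times angle).
In Python, from station import get_obs, get_image, get_calibration, finish_job gives the robot as it stands.
- The arm moves only by the tool servo_tool, never from a script. Its argument "increments" is a list of rows, each a list of 5 numbers: the opening, from 0 (shut) to 1 (fully open), then the shift along the tool's x, y, z in mm, then the turn about the tool's z in degrees. In form: [[jaw, tx, ty, tz, spin], ...]. A call has 1 to 12 rows; each row shifts and turns the commanded pose from where the row before left it, along the tool's axes as they then stand; what a row does not reach is not made up. A row lasts 1/8 s, in which the tool goes at most 62.5 mm and 10.7 degrees, less where a joint would pass 70% of its speed; a pose out of reach is approached as far as the arm can. A call is refused whole if a number of a shift passes 62.5 or a number of a turn 10.7, either way. A call with a gripper value outside its range is refused whole. The fingers move at their own pace and stop on an object; "force" is the grip in N (left out, the last holds). Time passes only in rows, so rows that do not move let the fingers close. It gives the time, the measured TCP pose, the force, the opening and the grip force at its end, in the units of the state.
- get_obs(): the state, without advancing time (a new reading comes with each control period).
- get_image(name): name is "scene" or "side" or "wrist"; returns the picture (384x512x3 uint8, red, green, blue); there is no depth.
- get_calibration(name): a dict with "fx", "fy", "cx", "cy" (pixels), "R" (3x3) and "t" (3): a world point X has camera coordinates R X + t; the wrist camera has in their place "mount" (4x4, takes a point from camera to tool coordinates, whose origin is the TCP and whose axes are the flange's). Camera axes: x right, y down, z forward; pixel columns grow to the right and rows downward; lengths in m; the calibration is good to about 2 mm. A picture is of the moment at which its call begins: read the wrist's pose just before it. get_calibration takes no time and is no camera call.
- finish_job(): hands the job in; it is judged then, once.
The state is a dict: "t": time; "q": joint angles; "dq": joint speeds; "effort": joint torques, N m; "tool_pos": TCP position; "tool_rot": TCP orientation; "contact_force": force on the tool from outside, world axes, zero at the start; "wrist_torque": the same for the moment, N m; "opening": finger opening in m; "grip_force": force on a finger pad.
Only numpy, scipy, OpenCV 4.12 (cv2) and the standard library are available. Lean on these libraries where they do the work, as an engineer would, in place of code of your own. Each camera call takes 0.05 s, during which the arm holds its last target. There are 200 camera calls.

## Working session

There is one attempt and no reset: what is moved stays moved. The work goes in short steps, Python scripts to look and compute and a tool call to move; the robot and the scene stay as the last step left them, time stands still between calls to the robot, and variables do not carry over. Pictures are saved under pics/ and viewed, at most 10 in all, crops included, and the job is handed in when it is done.

Besides the shell and the picture viewer there is one more tool, called as a command line: name --pt "numbers of a row" for each row, then --argument value for the rest. servo_tool: Moves the arm, as the interface text tells. Its arguments: {"type":"object","properties":{"increments":{"type":"array"},"force":{"type":"number"}},"required":["increments"]}

```bash
mkdir -p pics; ls; cat > h.py <<'E'
import numpy as np, cv2
from scipy.spatial.transform import Rotation as Ro
from station import *
def cam(n,o=None):
    c=get_calibration(n); K=np.array([[c['fx'],0,c['cx']],[0,c['fy'],c['cy']],[0,0,1]])
    if 'mount' in c:
        M=np.array(c['mount']); T=np.eye(4); T[:3,:3]=Ro.from_rotvec(o['tool_rot']).as_matrix(); T[:3,3]=o['tool_pos']
        W=np.linalg.inv(T@M); return K,W[:3,:3],W[:3,3]
    return K,np.array(c['R']),np.array(c['t'])
def proj(C,X):
    K,R,t=C; p=(np.atleast_2d(X)@R.T+t)@K.T; return p[:,:2]/p[:,2:]
def back(C,uv,z):
    K,R,t=C; out=[]
    for u in np.atleast_2d(uv):
        d=R.T@np.linalg.inv(K)@np.array([u[0],u[1],1]); c=-R.T@t; out.append(c+d*(z-c[2])/d[2])
    return np.array(out)
def save(n,f,crop=None,s=1):
    im=get_image(n)[:,:,::-1]; np.save('pics/'+f+'.npy',im)
    if crop: im=im[crop[1]:crop[3],crop[0]:crop[2]]
    cv2.imwrite('pics/'+f+'.png',cv2.resize(im,None,fx=s,fy=s,interpolation=cv2.INTER_CUBIC))
E
python3 - <<'E'
from h import *
save('scene','s0',s=1.5); save('side','d0',s=1.5)
o=get_obs(); print(o)
for n in('scene','side'):
    K,R,t=cam(n); print(n,K.tolist(),(-R.T@t),R[2])
print(get_calibration('wrist'))
E
```

```text
pics
{'t': 0.1, 'q': array([-1.24402817e+00,  5.33114856e-02,  1.61416800e+00,  1.57179337e-07,
        1.47597799e+00, -1.19025344e-01]), 'dq': array([ 6.78321113e-04, -1.26952473e-03, -3.94801698e-03, -2.01963348e-03,
       -3.50121295e-04, -4.76024686e-05]), 'effort': array([ 1.25923165e-03, -3.94901991e+01, -3.71362889e+01, -4.71004842e-05,
        3.94559975e-03,  1.15732757e-06]), 'tool_pos': array([ 0.26928807, -0.56338828,  0.23016639]), 'tool_rot': array([-3.06206451e+00, -6.94056719e-01,  3.03294624e-04]), 'contact_force': array([1.02366865, 0.69874105, 0.00466569]), 'wrist_torque': array([-0.0446004 , -0.00726017, -0.05715604]), 'grip_force': 0.0, 'opening': 0.08535188653963363}
scene [[398.7550599617091, 0.0, 264.9985970111103], [0.0, 398.7550599617091, 184.94521078477226], [0.0, 0.0, 1.0]] [1.12199723 0.47460009 0.62603893] [-0.59340431 -0.51294892 -0.62028601]
side [[418.77985597406627, 0.0, 254.44834930971453], [0.0, 418.77985597406627, 193.597086458597], [0.0, 0.0, 1.0]] [0.52130818 0.78296026 0.70683715] [ 0.06470726 -0.78022524 -0.62214271]
{'fx': 304.9616428416558, 'fy': 304.9616428416558, 'cx': 258.16441369358137, 'cy': 195.84850079762631, 'mount': array([[ 8.26354254e-04, -9.49837342e-01, -3.12743252e-01,
         8.03001389e-02],
       [ 9.99999657e-01,  8.02585057e-04,  2.04732520e-04,
         1.07900601e-04],
       [ 5.65404682e-05, -3.12743314e-01,  9.49837679e-01,
        -1.42098717e-01],
       [ 0.00000000e+00,  0.00000000e+00,  0.00000000e+00,
         1.00000000e+00]])}
```

View pics/s0.png

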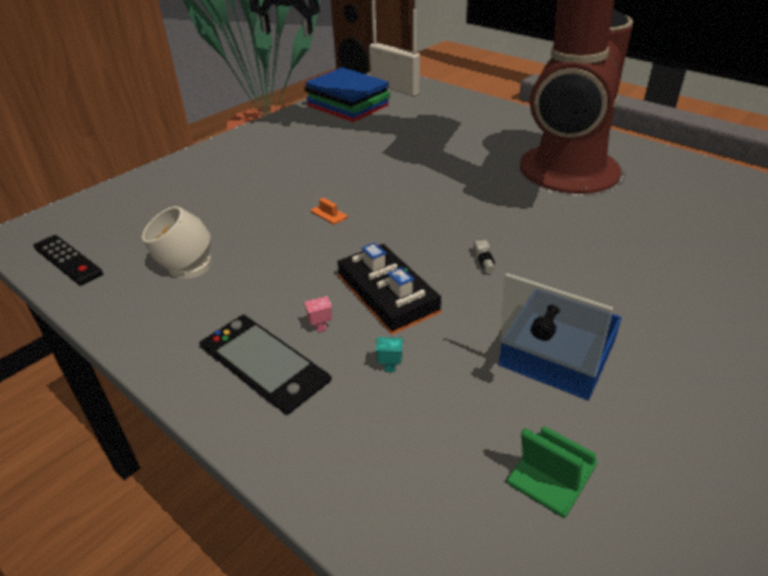

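View pics/d0.png

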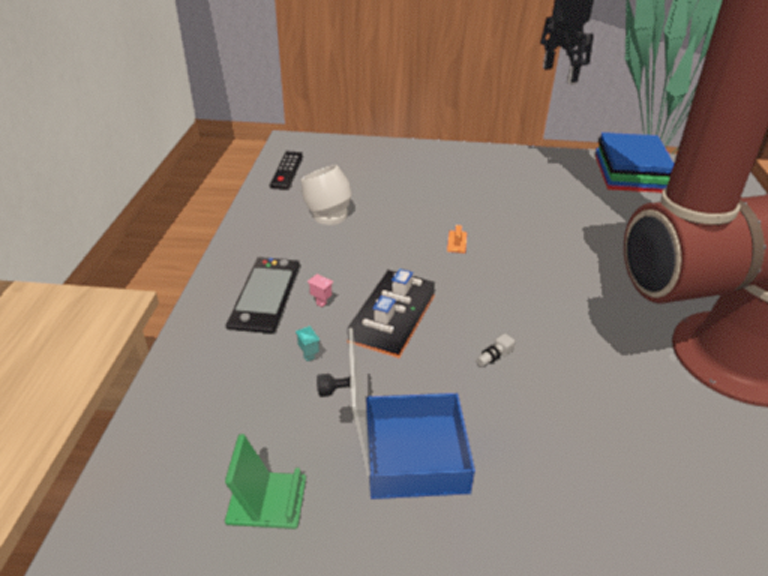

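Scene (1.5x px): the dock is at (390,285), with white/blue-topped plugs in it at (373,252) and (400,280). The pink (318,310) and turquoise (389,350) look-alikes stand outside the dock, so I leave them alone. The orange cover is at (328,211) and the blue box at (560,345), its lid on the side away from the robot. Next I get rough positions.

```bash
python3 - <<'E'
from h import *
S=cam('scene');D=cam('side')
def tri(a,b):
    A=[];
    for C,u in((S,a),(D,b)):
        P=C[0]@np.c_[C[1],C[2]]; u=np.array(u)/1.5
        A+= [u[0]*P[2]-P[0],u[1]*P[2]-P[1]]
    X=np.linalg.svd(np.array(A))[2][-1]; return X[:3]/X[3]
print('plugfar',tri((373,249),(403,275)),'plugnear',tri((400,275),(385,303)))
print('fin',tri((328,205),(458,232)))
print('dock corner near scene',back(S,np.array([392,328])/1.5,0),back(S,np.array([440,300])/1.5,0))
print('dock side',back(D,np.array([[399,354],[348,342],[434,280]])/1.5,[0][0]))
print('box scene floor corners',back(S,np.array([[587,393],[500,367]])/1.5,0))
print('box rim side',back(D,np.array([[367,402],[460,396],[470,465],[371,473]])/1.5,0.05), 'base',back(D,np.array([[470,491],[371,497]])/1.5,0))
print('lid top', tri((502,277),(350,333)),'obj',tri((545,328),(325,384)))
print('stopper',back(S,np.array([[485,255]])/1.5,0.01))
print(Ro.from_rotvec(get_obs()['tool_rot']).as_matrix().round(3))
E
```

```text
plugfar [ 0.55610767 -0.06542103  0.06711516] plugnear [0.5794875  0.01079866 0.06606193]
fin [ 0.46047967 -0.27070631  0.02664656]
dock corner near scene [[0.62331848 0.03067499 0.        ]] [[0.52455408 0.04765093 0.        ]]
dock side [[ 0.55117622  0.0564666   0.        ]
 [ 0.6363056   0.03830274  0.        ]
 [ 0.5016111  -0.14602923  0.        ]]
box scene floor corners [[0.55329067 0.31712985 0.        ]
 [0.58733244 0.20108604 0.        ]]
box rim side [[0.58558828 0.20672505 0.05      ]
 [0.45831539 0.18105077 0.05      ]
 [0.44582511 0.29469167 0.05      ]
 [0.5674171  0.32009934 0.05      ]] base [[0.44056541 0.2978914  0.        ]
 [0.56692364 0.32075582 0.        ]]
lid top [0.60796153 0.19942283 0.17141797] obj [0.62927843 0.27240803 0.14930543]
stopper [[0.38857147 0.04240287 0.01      ]]
[[ 0.902  0.431 -0.001]
 [ 0.431 -0.902  0.002]
 [ 0.    -0.002 -1.   ]]
```

servo_tool --pt "1 0 0 0 -9.5" --pt "1 0 0 0 -9.5" --pt "1 0 0 0 -9.5" --pt "1 0 0 0 -9.5" --pt "1 0 0 0 -9.5" --pt "1 56 16 0 0" --pt "1 56 16 0 0" --pt "1 56 16 0 0" --pt "1 56 16 0 0" --pt "1 56 16 0 0" --pt "1 56 16 0 0" --pt "1 0 0 0 0"

```text
t: 1.6
tool_pos: [0.4606, -0.2673, 0.2308]
tool_rot: [-2.518, -1.876, -0.0]
contact_force: [-0.3, -0.7, -0.1]
opening: 0.0853
grip_force: 0.0
```

```bash
python3 - <<'E'
from h import *
o=get_obs(); print(o['t'],o['tool_pos'],o['dq'].round(3)); print(Ro.from_rotvec(o['tool_rot']).as_matrix().round(3))
import pickle; pickle.dump(o,open('w1.pkl','wb'))
save('wrist','w1',s=1.5)
E
```

```text
1.6 [ 0.46057113 -0.26731733  0.23080608] [-0.067  0.009 -0.006 -0.034 -0.006 -0.024]
[[ 0.286  0.958 -0.   ]
 [ 0.958 -0.286  0.001]
 [ 0.001 -0.001 -1.   ]]
```

View pics/w1.png

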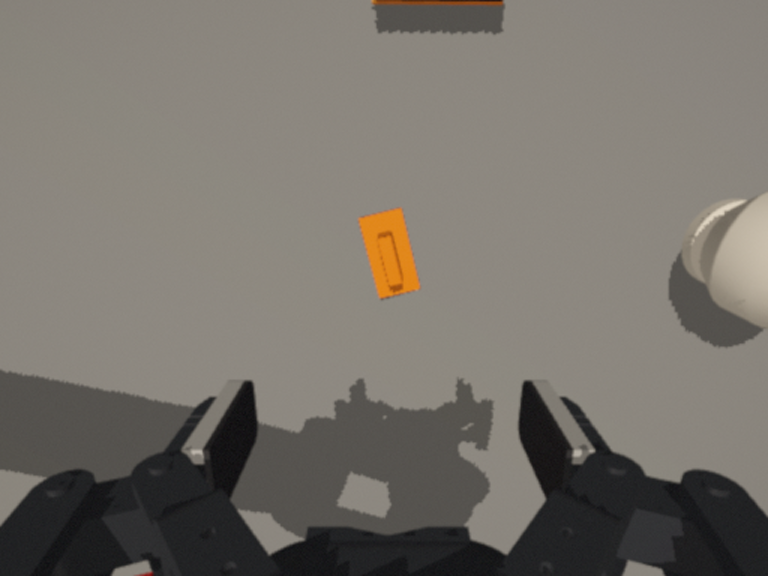

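The wrist view shows the cover at (390,255), tilted about 13° in the image, with the dock edge at the top. I measure the cover and move on to the dock.

servo_tool --pt "1 52 7 0 0" --pt "1 52 7 0 0" --pt "1 52 7 0 0" --pt "1 52 7 0 0" --pt "1 52 7 0 0" --pt "1 0 0 0 0" --pt "1 0 0 0 0"

```text
t: 2.52
tool_pos: [0.5683, -0.0334, 0.2309]
tool_rot: [-2.526, -1.868, 0.002]
contact_force: [-0.1, 0.5, -0.3]
opening: 0.0856
grip_force: 0.0
```

```bash
python3 - <<'E'
from h import *
import pickle
o=pickle.load(open('w1.pkl','rb')); C=cam('wrist',o)
im=np.load('pics/w1.npy').astype(int); b,g,r=im[...,0],im[...,1],im[...,2]
m=((r>120)&(r-b>80)).astype(np.uint8); m[:60]=0; m[250:]=0
c=max(cv2.findContours(m,0,2)[0],key=cv2.contourArea)[:,0]
P=back(C,c,0.005)[:,:2]; R=cv2.minAreaRect((P*1000).astype(np.float32)); print(R, cv2.boxPoints(R))
o=get_obs(); print(o['t'],o['tool_pos'],o['dq'].round(3)); pickle.dump(o,open('w2.pkl','wb'))
save('wrist','w2',s=1.5)
E
```

```text
((460.3926086425781, -273.7671203613281), (70.78853607177734, 36.26051330566406), 87.27091217041016) [[ 440.5977  -308.258  ]
 [ 476.81705 -309.9845 ]
 [ 480.18753 -239.27625]
 [ 443.96817 -237.54974]]
2.525 [ 0.56834512 -0.03335455  0.23087656] [-0.016 -0.011  0.006  0.004 -0.002  0.003]
```

View pics/w2.png

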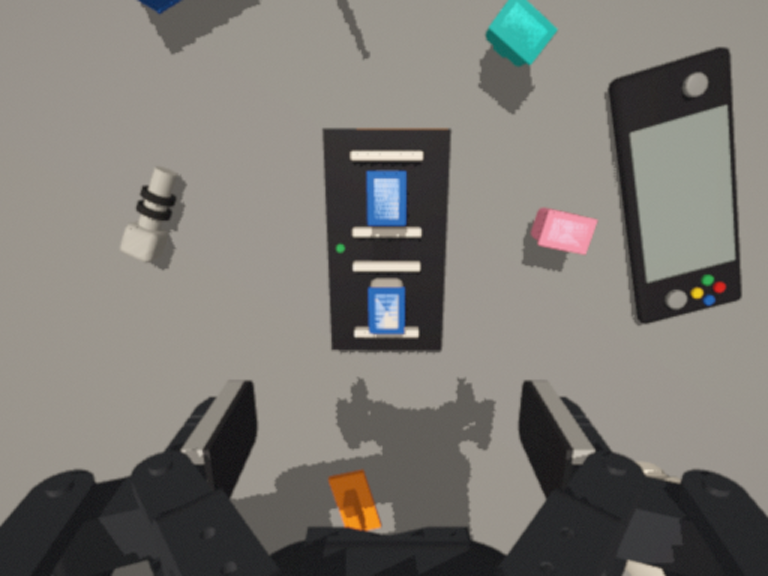

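The dock is seen squarely: four white ribs at rows 155, 232, 266 and 332, blue plug tops at (387,198) and (386,310). The pink (565,230) and turquoise (520,32) look-alikes stand clear. Now I fit it precisely.

```bash
cat > dk.py <<'E'
from h import *
def look(im,C):
    im=im.astype(int); b,g,r=im[...,0],im[...,1],im[...,2]
    m=((b>120)&(b-r>60)).astype(np.uint8); m[:110]=0;m[240:]=0;m[:,:215]=0;m[:,300:]=0
    out=[]
    for c in cv2.findContours(m,0,2)[0]:
        if cv2.contourArea(c)>100:
            R=cv2.minAreaRect((back(C,c[:,0],.064)[:,:2]*1000).astype(np.float32)); print('plug top',R)
    m=((r>130)&(abs(r-b)<60)).astype(np.uint8); m[:95]=0;m[226:]=0;m[:,:232]=0;m[:,286:]=0
    for c in cv2.findContours(m,0,2)[0]:
        if cv2.contourArea(c)>60:
            R=cv2.minAreaRect((back(C,c[:,0],.042)[:,:2]*1000).astype(np.float32)); print('rib',R,cv2.boundingRect(c))
E
python3 - <<'E'
from dk import *
import pickle
o=pickle.load(open('w2.pkl','rb')); C=cam('wrist',o)
look(np.load('pics/w2.npy'),C)
q=np.array([[323,129],[450,129],[441,351],[332,350]])/1.5
X=back(C,q,.034)*1000; print(X.round(1),X.mean(0)); d=(X[0]+X[1]-X[2]-X[3]);print(np.degrees(np.arctan2(d[1],d[0])),np.linalg.norm(d)/2)
print(Ro.from_rotvec(o['tool_rot']).as_matrix().round(4))
E
```

```text
plug top ((557.2647705078125, -65.5634994506836), (35.65092849731445, 26.022947311401367), 73.03821563720703)
plug top ((580.4823608398438, 10.136263847351074), (35.6773681640625, 25.80903434753418), 73.71383666992188)
rib ((549.4780883789062, -90.34962463378906), (7.630120277404785, 49.500614166259766), 73.03858947753906) (236, 218, 43, 7)
rib ((554.8402709960938, -75.12979888916016), (24.714677810668945, 17.21707534790039), 73.41946411132812) (250, 198, 16, 21)
rib ((561.7225341796875, -52.38091278076172), (5.922127723693848, 21.57415008544922), 73.03252410888672) (248, 186, 20, 6)
rib ((565.120361328125, -39.35404968261719), (6.934528350830078, 49.42974090576172), 73.03053283691406) (235, 174, 45, 7)
rib ((573.2540893554688, -14.706693649291992), (6.608144283294678, 49.34537887573242), 73.02662658691406) (235, 151, 46, 7)
rib ((588.3867797851562, 36.453922271728516), (5.961869716644287, 49.96137619018555), 73.01856231689453) (233, 100, 49, 7)
[[ 551.6   65.3   34. ]
 [ 636.3   39.4   34. ]
 [ 586.6 -123.2   34. ]
 [ 502.1  -96.5   34. ]] [569.14350581 -28.72448458  34.        ]
72.99327549483789 169.5877621891305
[[ 2.929e-01  9.561e-01 -9.000e-04]
 [ 9.561e-01 -2.929e-01 -6.000e-04]
 [-8.000e-04 -7.000e-04 -1.000e+00]]
```

servo_tool --pt "1 23 -0.5 0 0" --pt "1 22.5 -0.5 0 0" --pt "1 0 0 50 0" --pt "1 0 0 50 0" --pt "1 0 0 50 0" --pt "1 0 0 25 0" --pt "1 0 0 14 0" --pt "1 0 0 0 0" --force 40

```text
t: 3.58
tool_pos: [0.5805, 0.0108, 0.0418]
tool_rot: [-2.525, -1.867, 0.002]
contact_force: [0.7, 0.1, -0.1]
opening: 0.0855
grip_force: 0.0
```

servo_tool --pt "0.45 0 0 0 0" --pt "0.45 0 0 0 0" --pt "0.35 0 0 0 0" --pt "0.2 0 0 0 0" --pt "0 0 0 0 0" --pt "0 0 0 0 0" --pt "0 0 0 0 0" --pt "0 0 0 0 0" --force 40

```text
t: 4.58
tool_pos: [0.5816, 0.0118, 0.0432]
tool_rot: [2.524, 1.869, 0.002]
contact_force: [-0.3, 0.5, 5.1]
opening: 0.0232
grip_force: 40.1
```

servo_tool --pt "0 0 0 -1 0" --pt "0 0 0 0 0"

```text
t: 4.82
tool_pos: [0.5809, 0.0118, 0.0432]
tool_rot: [-2.525, -1.87, -0.0]
contact_force: [-0.0, -0.0, 2.2]
opening: 0.0229
grip_force: 39.8
```

servo_tool --pt "0 0 0 -1 0" --pt "0 0 0 0 0"

```text
t: 5.08
tool_pos: [0.5802, 0.0121, 0.0434]
tool_rot: [-2.524, -1.869, 0.002]
contact_force: [0.8, 0.6, -2.7]
opening: 0.0232
grip_force: 39.3
```

servo_tool --pt "0 0 0 -1 0" --pt "0 0 0 0 0"

```text
t: 5.32
tool_pos: [0.5798, 0.012, 0.044]
tool_rot: [-2.523, -1.869, 0.003]
contact_force: [0.6, 1.6, -6.7]
opening: 0.0232
grip_force: 39.5
```

servo_tool --pt "0 0 0 -1 0" --pt "0 0 0 0 0"

```text
t: 5.58
tool_pos: [0.5799, 0.0119, 0.0455]
tool_rot: [-2.523, -1.869, 0.003]
contact_force: [-0.5, 0.9, -6.4]
opening: 0.0231
grip_force: 39.9
```

servo_tool --pt "0 0 0 -1 0" --pt "0 0 0 0 0"

```text
t: 5.82
tool_pos: [0.5811, 0.0117, 0.0479]
tool_rot: [2.524, 1.87, 0.0]
contact_force: [-0.5, 1.9, -2.9]
opening: 0.0233
grip_force: 40.3
```

The force peaked at about 7 N and fell while the tool kept rising, so this is the spring-click plug. I keep going carefully.

servo_tool --pt "0 0 0 -1.5 0" --pt "0 0 0 -1.5 0" --pt "0 0 0 0 0"

```text
t: 6.2
tool_pos: [0.5823, 0.0116, 0.0522]
tool_rot: [2.523, 1.868, 0.003]
contact_force: [-1.5, 0.7, 2.2]
opening: 0.0229
grip_force: 41.2
```

servo_tool --pt "0 0 0 -5 0" --pt "0 0 0 -5 0" --pt "0 0 0 -8 0" --pt "0 0 0 -10 0" --pt "0 0 0 0 0"

```text
t: 6.82
tool_pos: [0.5819, 0.0117, 0.0798]
tool_rot: [2.523, 1.869, 0.003]
contact_force: [0.3, -0.5, -1.9]
opening: 0.0231
grip_force: 40.8
```

```bash
python3 - <<'E'
from h import *
save('scene','s1',(200,120,430,290),3)
E
```

```text
(no output)
```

View pics/s1.png

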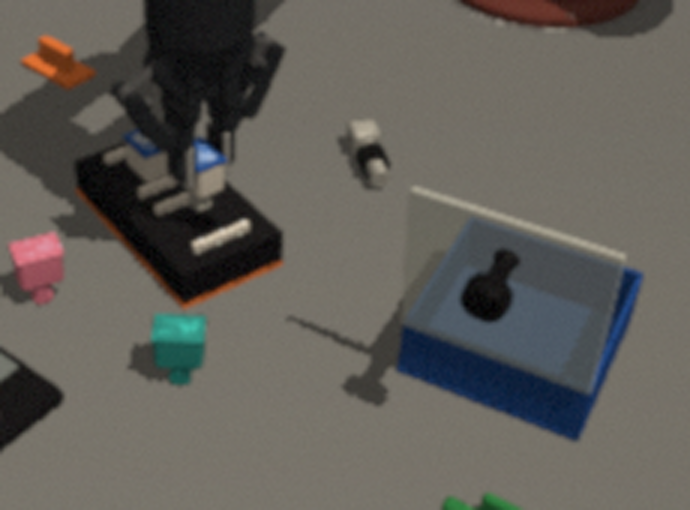

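The plug is fully out, with its shaft visible above the ribs. The other plug is still home. I carry it to the box.

servo_tool --pt "0 0 0 -45 0" --pt "0 0 0 -45 0" --pt "0 40.5 -29 0 0" --pt "0 40.5 -29 0 0" --pt "0 40.5 -29 0 0" --pt "0 40.5 -29 0 0" --pt "0 40.5 -29 0 0" --pt "0 0 0 0 0" --pt "0 0 0 40 0" --pt "0 0 0 40 0" --pt "0 0 0 30 0" --pt "0 0 0 0 0"

```text
t: 8.38
tool_pos: [0.499, 0.2459, 0.055]
tool_rot: [-2.524, -1.867, 0.011]
contact_force: [0.1, -0.2, -1.1]
opening: 0.0231
grip_force: 40.8
```

```bash
python3 - <<'E'
from h import *
save('side','d1',(200,230,350,345),4)
E
```

```text
(no output)
```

View pics/d1.png

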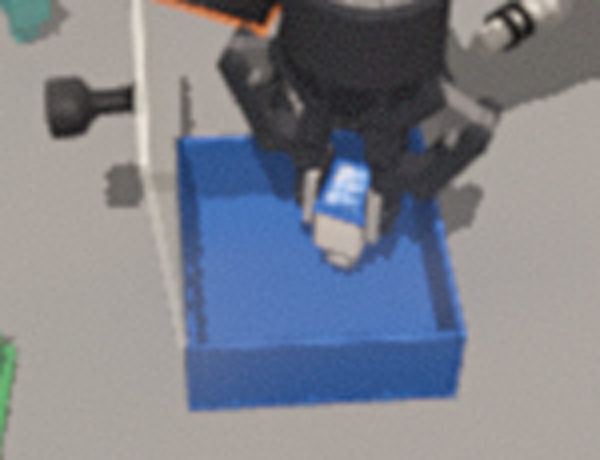

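The plug is in the box interior (340,210), clear of the walls and lid. I lower it a bit and release.

servo_tool --pt "0 5 0 12 0" --pt "0 0 0 6 0" --pt "0 0 0 0 0" --pt "0.25 0 0 0 0" --pt "0.4 0 0 0 0" --pt "0.5 0 0 0 0" --pt "0.55 0 0 0 0" --pt "0.55 0 0 -10 0" --pt "0.55 0 0 -45 0" --pt "0.55 0 0 -50 0" --pt "0.55 0 0 -40 0" --pt "0.55 0 0 0 0"

```text
t: 9.93
tool_pos: [0.5054, 0.2535, 0.1912]
tool_rot: [2.522, 1.868, 0.015]
contact_force: [0.4, -0.1, -0.5]
opening: 0.0471
grip_force: 0.0
```

servo_tool --pt "1 -57.5 12.3 0 0" --pt "1 -57.5 12.3 0 0" --pt "1 -57.5 12.3 0 0" --pt "1 -57.5 12.3 0 0" --pt "1 -57.5 12.3 0 0" --pt "1 -57.5 12.3 0 0" --pt "1 -57.5 12.3 0 0" --pt "1 -57.5 12.3 0 0" --pt "1 -57.5 12.3 0 -7.1" --pt "1 0 0 0 -7.1" --pt "1 0 0 0 0" --pt "1 0 0 0 0"

```text
t: 11.42
tool_pos: [0.4575, -0.274, 0.1846]
tool_rot: [-2.274, -2.165, 0.0]
contact_force: [0.1, 0.1, -0.6]
opening: 0.0852
grip_force: 0.0
```

```bash
python3 - <<'E'
from h import *
o=get_obs(); C=cam('wrist',o); im=get_image('wrist')[:,:,::-1].astype(int); b,g,r=im[...,0],im[...,1],im[...,2]
m=((r>120)&(r-b>80)).astype(np.uint8); m[:60]=0; m[300:]=0
c=max(cv2.findContours(m,0,2)[0],key=cv2.contourArea)[:,0]
P=back(C,c,0.005)[:,:2]; R=cv2.minAreaRect((P*1000).astype(np.float32)); print(R,c.min(0),c.max(0))
M=Ro.from_rotvec(o['tool_rot']).as_matrix(); print(o['t'],o['tool_pos'],M.round(4),np.degrees(np.arctan2(M[1,1],M[0,1])))
d=np.array([*R[0],0])/1000-o['tool_pos']; print('tool delta',M.T@d*1000)
S=get_image('scene')[:,:,::-1]; D=get_image('side')[:,:,::-1]
a=cv2.resize(S[180:270,320:430],None,fx=3.5,fy=3.5); e=cv2.resize(D[250:340,220:330],None,fx=3.5,fy=3.5); w=cv2.resize(im.astype(np.uint8)[:,:],(385,289))
cv2.imwrite('pics/c.png',np.vstack([np.hstack([a,e]),np.hstack([w,w*0])]))
E
```

```text
((460.44781494140625, -273.5924377441406), (68.95817565917969, 36.133235931396484), 87.25702667236328) [244 141] [278 203]
11.425 [ 0.45746579 -0.27396419  0.18459803] [[ 4.910e-02  9.988e-01 -9.000e-04]
 [ 9.988e-01 -4.910e-02  8.000e-04]
 [ 8.000e-04 -1.000e-03 -1.000e+00]] -2.813216238830093
tool delta [  0.37344091   3.14076941 184.59539639]
```

View pics/c.png

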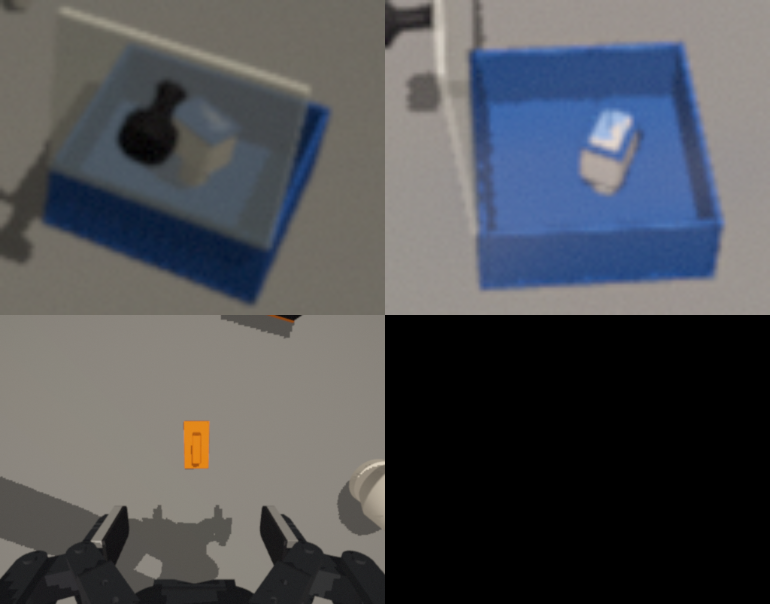

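The plug sits inside the box. The cover measures the same as before and is aligned with the gripper. I descend and grip the fin.

servo_tool --pt "1 0.4 3.1 0 0" --pt "1 0 0 50 0" --pt "1 0 0 50 0" --pt "1 0 0 50 0" --pt "1 0 0 19 0" --pt "1 0 0 5 0" --pt "0.5 0 0 0 0" --pt "0.3 0 0 0 0" --pt "0.2 0 0 0 0" --pt "0 0 0 0 0" --pt "0 0 0 0 0" --pt "0 0 0 0 0" --force 35

```text
t: 13.08
tool_pos: [0.4614, -0.2749, 0.0121]
tool_rot: [2.273, 2.166, 0.0]
contact_force: [-0.4, 0.1, 4.8]
opening: 0.0112
grip_force: 35.0
```

servo_tool --pt "0 0 0 0 0" --pt "0 0 0 0 0"

```text
t: 13.32
tool_pos: [0.4614, -0.2749, 0.0121]
tool_rot: [2.273, 2.166, 0.0]
contact_force: [0.3, 0.8, 6.1]
opening: 0.0113
grip_force: 35.1
```

servo_tool --pt "0 0 0 -10 0" --pt "0 0 0 -40 0" --pt "0 0 0 -50 0" --pt "0 0 0 -48 0" --pt "0 0 0 0 7.1" --pt "0 0 0 0 7.0" --pt "0 60 6 0 0" --pt "0 60 6 0 0" --pt "0 60 6 0 0" --pt "0 60 6 0 0" --pt "0 60 6 0 0" --pt "0 0 0 0 0"

```text
t: 14.82
tool_pos: [0.5768, 0.0076, 0.159]
tool_rot: [-2.517, -1.878, 0.0]
contact_force: [-0.4, 0.5, -0.8]
opening: 0.0112
grip_force: 34.3
```

servo_tool --pt "0 0 0 0 0" --pt "0 0 0 0 0"

```text
t: 15.08
tool_pos: [0.576, 0.0028, 0.1591]
tool_rot: [-2.525, -1.87, 0.001]
contact_force: [-0.4, -0.9, -0.8]
opening: 0.0111
grip_force: 34.3
```

```bash
python3 - <<'E'
from h import *
o=get_obs(); M=Ro.from_rotvec(o['tool_rot']).as_matrix(); print(o['t'],o['tool_pos'],M.round(4),np.degrees(np.arctan2(M[1,1],M[0,1])),o['opening'])
d=np.array([.5807,.0106,0])-o['tool_pos']; print('tool delta',M.T@d*1000)
save('wrist','w3',s=1.5)
E
```

```text
15.075 [0.57603657 0.00276707 0.15907384] [[ 2.916e-01  9.565e-01 -6.000e-04]
 [ 9.565e-01 -2.916e-01 -2.000e-04]
 [-3.000e-04 -5.000e-04 -1.000e+00]] -16.955383391324286 0.01109773077514589
tool delta [  8.90681823   2.25634802 159.06969358]
```

View pics/w3.png

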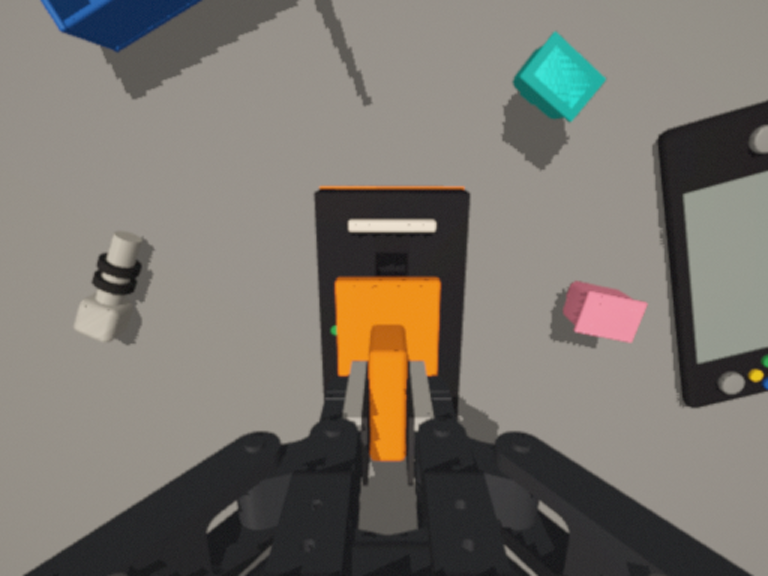

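The fin is held straight. The cover's front edge runs from (336,278) to (440,278), parallel to the rib at (392,226), with the empty hole at (392,262). I work out the offset of cover and socket in tool axes.

```bash
python3 - <<'E'
from h import *
o=get_obs(); C=cam('wrist',o); M=Ro.from_rotvec(o['tool_rot']).as_matrix()
loc=lambda uv,z:((back(C,np.array(uv)/1.5,z)-o['tool_pos'])@M*1000).round(1)
print('front bottom',loc([[336,277.5],[440,277.5]],.147)); 
im=np.load('pics/w3.npy').astype(int); b,g,r=im[...,0],im[...,1],im[...,2]
m=((r>130)&(abs(r-b)<60)).astype(np.uint8); m[:140]=0;m[160:]=0;m[:,:228]=0;m[:,296:]=0
c=max(cv2.findContours(m,0,2)[0],key=cv2.contourArea)[:,0]; R=cv2.minAreaRect((loc(c*1.5+.0,.042)[:,:2]).astype(np.float32)); print('rib',R)
m=((r>120)&(r-b>80)).astype(np.uint8); m[:180]=0
c=max(cv2.findContours(m,0,2)[0],key=cv2.contourArea)[:,0]; f=c[c[:,1]<188]; print(f.min(0),f.max(0))
for X in (c[c[:,1]<240],): 
    for row in (195,210,225): print(row,[ (loc([[k*1.5,row*1.5]],.153)) for k in (np.where(m[row])[0].min(),np.where(m[row])[0].max())])
E
```

```text
front bottom [[ 35.4 -17.9  12.2]
 [ 35.5  18.6  12.2]]
rib ((36.04999923706055, 2.5), (6.900001525878906, 49.599998474121094), 0.0)
[223 185] [293 187]
195 [array([[ 31.8, -17.9,   6.2]]), array([[31.9, 17.9,  6.2]])]
210 [array([[ 23.6, -17.6,   6.2]]), array([[23.7, 17.7,  6.2]])]
225 [array([[ 15.2, -17.9,   6.2]]), array([[15.2, 18. ,  6.2]])]
```

servo_tool --pt "0 4.6 1.2 0 0" --pt "0 4 1.1 0 0" --pt "0 0 0 40 0" --pt "0 0 0 40 0" --pt "0 0 0 15 0" --pt "0 0 0 4 0" --pt "0 0 0 0 0" --pt "0 0 0 0 0"

```text
t: 16.12
tool_pos: [0.5826, 0.0114, 0.0622]
tool_rot: [2.521, 1.87, 0.004]
contact_force: [-0.2, -0.6, 0.9]
opening: 0.0113
grip_force: 34.3
```

```bash
python3 - <<'E'
from h import *
o=get_obs(); C=cam('wrist',o); M=Ro.from_rotvec(o['tool_rot']).as_matrix(); print(o['tool_pos'],np.degrees(np.arctan2(M[1,1],M[0,1])),o['contact_force'])
d=np.array([.5807,.0106,0])-o['tool_pos']; print('tool delta',M.T@d*1000)
save('wrist','w4',s=1.5)
E
```

```text
[0.58259474 0.0113633  0.06222571] -16.859850083626675 [-0.22336412 -0.6444921   0.90806395]
tool delta [-1.31781515 -1.78821851 62.21958984]
```

View pics/w4.png

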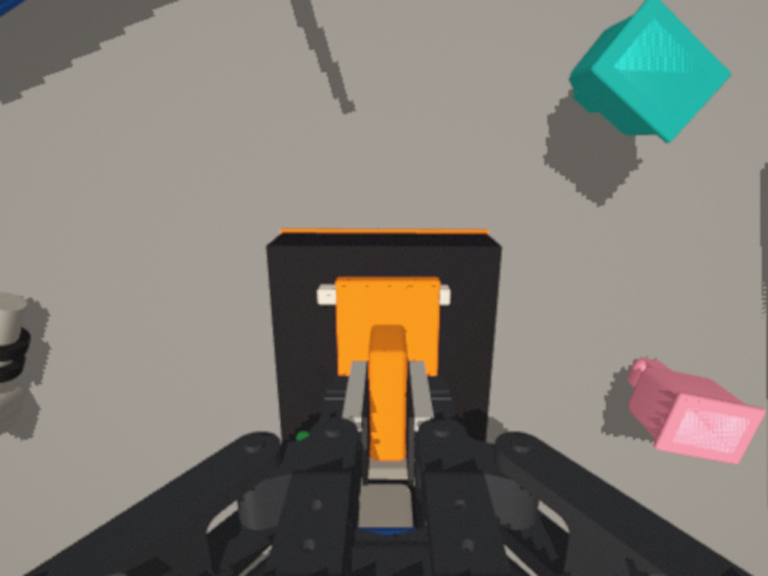

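The cover hangs just over the socket. The rib ends at (317,295) and (451,295) show beside the cover (336 to 440), so a small sideways correction is needed.

```bash
python3 - <<'E'
from h import *
o=get_obs(); C=cam('wrist',o); M=Ro.from_rotvec(o['tool_rot']).as_matrix()
im=np.load('pics/w4.npy').astype(int); b,g,r=im[...,0],im[...,1],im[...,2]
loc=lambda uv,z:((back(C,np.array(uv),z)-o['tool_pos'])@M*1000).round(1)
m=((r>130)&(abs(r-b)<60)).astype(np.uint8); m[:180]=0;m[215:]=0;m[:,:200]=0;m[:,315:]=0
for c in cv2.findContours(m,0,2)[0]:
    c=c[:,0]; L=loc(c,.042); print(c.min(0),c.max(0),L.min(0),L.max(0))
m=((r>100)&(r-b>70)).astype(np.uint8); m[:180]=0
for row in (195,210,225): k=np.where(m[row])[0]; print(row,k.min(),k.max(),loc([[k.min(),row],[k.max(),row]],o['tool_pos'][2]-.006)[:,:2])
k=np.where(m[:,260])[0]; print('front',k.min(),loc([[260,k.min()]],o['tool_pos'][2]-.0121))
E
```

```text
[293 190] [299 203] [22.6 19.6 20.1] [30.3 23.1 20.1]
[211 190] [223 202] [ 23.2 -26.4  20. ] [ 30.3 -19.5  20. ]
195 224 292 [[ 31.9 -17.3]
 [ 31.9  17.4]]
210 224 292 [[ 23.7 -17.6]
 [ 23.7  17.7]]
225 224 292 [[ 15.3 -17.9]
 [ 15.3  18. ]]
front 184 [[36.   1.1 12.1]]
```

servo_tool --pt "0 -1.3 -1.7 0 0" --pt "0 0 0 3 0" --pt "0 0 0 3 0" --pt "0 0 0 0 0" --pt "0 0 0 0 0"

```text
t: 16.8
tool_pos: [0.5792, 0.0108, 0.0542]
tool_rot: [-2.523, -1.872, 0.0]
contact_force: [-0.7, -0.0, -1.1]
opening: 0.0113
grip_force: 34.4
```

servo_tool --pt "0 0 0 1 0" --pt "0 0 0 1 0" --pt "0 0 0 0 0"

```text
t: 17.18
tool_pos: [0.5793, 0.0107, 0.0541]
tool_rot: [-2.523, -1.872, 0.001]
contact_force: [-5.9, 0.5, 11.4]
opening: 0.0112
grip_force: 35.8
```

```bash
python3 - <<'E'
from h import *
o=get_obs(); M=Ro.from_rotvec(o['tool_rot']).as_matrix()
d=np.array([.5807,.0106,0])-o['tool_pos']; print('tool delta',M.T@d*1000,o['contact_force'])
E
```

```text
tool delta [ 0.3029673   1.41552233 54.14250183] [-5.89983934  0.47291272 11.36424936]
```

servo_tool --pt "0 0 0 -3.5 0" --pt "0 0 1.2 0 0" --pt "0 0 0 2 0" --pt "0 0 0 0 0" --pt "0 0 0 0 0" --force 20

```text
t: 17.8
tool_pos: [0.5806, 0.0103, 0.0541]
tool_rot: [2.523, 1.872, 0.0]
contact_force: [-1.3, 0.6, 4.6]
opening: 0.0111
grip_force: 34.9
```

servo_tool --pt "0 0 0 0.5 0" --pt "0 0 0 0 0"

```text
t: 18.05
tool_pos: [0.5806, 0.0104, 0.0541]
tool_rot: [2.523, 1.872, 0.0]
contact_force: [-3.1, 0.4, 6.5]
opening: 0.0112
grip_force: 35.4
```

```bash
python3 - <<'E'
from h import *
o=get_obs(); M=Ro.from_rotvec(o['tool_rot']).as_matrix()
d=np.array([.5807,.0106,0])-o['tool_pos']; print('tool delta',M.T@d*1000,o['contact_force'])
E
```

```text
tool delta [2.65081530e-01 2.45944515e-04 5.40996066e+01] [-3.09963317  0.36143251  6.48429289]
```

On target and resting on the ribs. I release and retreat.

servo_tool --pt "0.1 0 0 -0.5 0" --pt "0.2 0 0 0 0" --pt "0.3 0 0 0 0" --pt "0.45 0 0 0 0" --pt "0.5 0 0 0 0" --pt "0.5 0 0 -10 0" --pt "0.5 0 0 -35 0" --pt "0.5 0 0 -50 0" --pt "0.5 0 0 -50 0" --pt "0.5 -30 0 -30 0" --pt "0.5 0 0 0 0" --pt "0.5 0 0 0 0"

```text
t: 19.55
tool_pos: [0.5712, -0.018, 0.228]
tool_rot: [-2.522, -1.871, 0.001]
contact_force: [-0.1, -0.3, -0.7]
opening: 0.0424
grip_force: 0.0
```

```bash
python3 - <<'E'
from h import *
o=get_obs(); print(o['t'],o['tool_pos'],o['contact_force'].round(1)); C=cam('wrist',o)
im=get_image('wrist')[:,:,::-1]; a=im.astype(int); b,g,r=a[...,0],a[...,1],a[...,2]
m=((r>100)&(r-b>70)).astype(np.uint8); m[260:]=0
c=max(cv2.findContours(m,0,2)[0],key=cv2.contourArea)[:,0]
print(cv2.minAreaRect((back(C,c,.047)[:,:2]*1000).astype(np.float32)))
S=get_image('side')[:,:,::-1]
cv2.imwrite('pics/f.png',np.vstack([np.hstack([cv2.resize(im,(400,300)),cv2.resize(im[60:210,150:350],(400,300))]),np.hstack([cv2.resize(S[150:300,190:390],(400,300)),cv2.resize(get_image('scene')[130:280,190:390,::-1],(400,300))])]))
E
```

```text
19.55 [ 0.57122141 -0.01796105  0.22795351] [-0.1 -0.3 -0.7]
((580.9341430664062, 11.385723114013672), (70.56133270263672, 37.337501525878906), 73.19662475585938)
```

View pics/f.png

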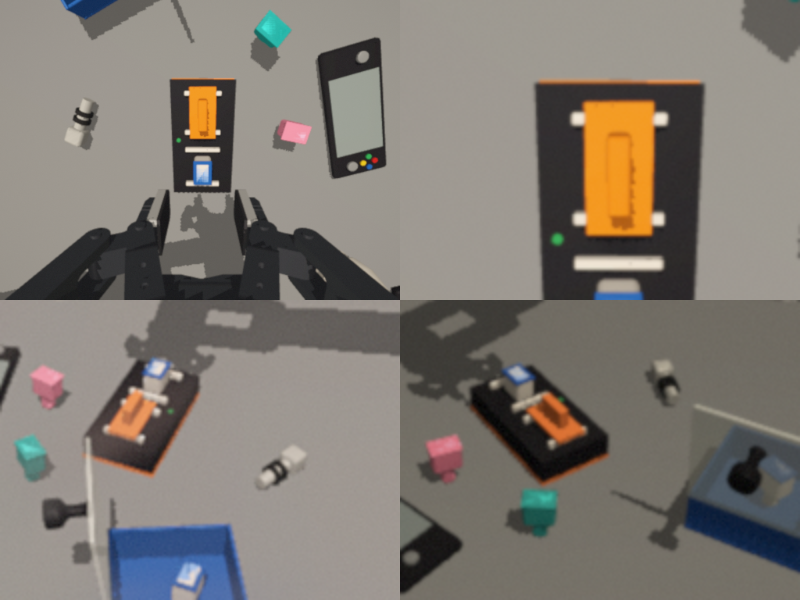

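The cover lies flat and square across both ribs, less than 1 mm and 0.2° off. The plug is in the box, the other plug is at home and the bystanders are untouched. I hand the job in.

```bash
python3 -c "from station import *; print(finish_job())"
```

```text
the job is handed in; nothing more can be done
None
```

The spring-click plug (+y-side socket) is in the snack box and the orange cover lies flat and square over the emptied socket; the locked plug was never tugged and no bystander was touched (about 20 s of 64 s).

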